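# Hold the stock strongbox unlocked with its key

## Robot

A 6-joint arm with a two-finger parallel gripper is mounted at the origin on the work surface. World frame = base frame: x ahead of the robot, y to its left, z up, the work surface at z = 0. Lengths are in mm, angles in degrees, forces in N, time in s.
With the tool pointing down it reaches from about 325 to 925 mm from the base axis. Payload 3.1 kg.
Tool frame: the origin (TCP) lies at the very end of the fingers, on their centre line; the grasp point (between the pads) lies grasp_offset behind it (grasp_offset is the distance from the TCP to the grasp point, in mm); z points along the fingers, x is the direction in which the jaws open and shut, and the axes are right-handed (so a half turn about z gives the same grasp; the last joint's range is limited). The gripper opens to 85 mm and grips with 20 to 120 N. Pads are 22 mm wide; open, the fingers measure 114 mm over their backs; the gripper's body (76 mm by 85 mm) begins 54 mm behind the grasp point. The pads swing forward as they close: fully open they stand 13 mm farther back than shut.
Start: joints at [-80.913, 12.427, 92.441, -0, 75.132, -6.429], TCP at [167.21, -602.229, 231.3] pointing down, gripper open.
Joint ranges: [-157.48, 157.48], [-44.54, 120.13], [17.64, 146.25], [-64.5, 244.5], [7.68, 150.69], [-147.95, 147.95]. Speed limits (degrees/s): [159.86, 159.86, 180, 180, 180, 180].

## Interface

Orientations are given as [roll, pitch, yaw] about the fixed x, y, z axes, in that order (R = Rz(yaw) Ry(pitch) Rx(roll)).
In Python, from station import * gives the robot as it stands. Calls block until the motion is done:
- goto(position, orientation): joint-space move of the TCP to a pose.
- move_l(position, attitude=None, speed=150): straight line of the TCP; attitude=None keeps the orientation; speed is the mean speed in mm/s.
- move_j(angles): joint-space move.
- grip(opening, squeeze=None): finger opening in mm; squeeze is the grip in N (None keeps the last); returns when the fingers have stopped.
- wait(seconds).
- solve_ik(position, orientation): joint angles nearest the present ones, or None.
- get_obs(): the state.
- get_image(name): name is "scene" or "side" or "wrist"; returns the picture (480x640x3 uint8, red, green, blue); there is no depth.
- get_calibration(name): a dict with "fx", "fy", "cx", "cy" (pixels), "R" (3x3) and "t" (3): a world point X has camera coordinates R X + t; the wrist camera has in their place "mount" (4x4, takes a point from camera to tool coordinates, whose origin is the TCP and whose axes are the tool frame's). Camera axes: x right, y down, z forward; pixel columns grow to the right and rows downward; lengths in mm; the calibration is good to about 2 mm. The wrist camera is an equidistant fisheye: a pixel r from the principal point sees the ray r / f radians off the axis. A picture is of the moment at which its call begins: read the wrist's pose just before it. get_calibration takes no time and is no camera call.
A pose or a line that the arm cannot do raises Unreachable and nothing moves.
- sign_off(): hands the job in, once; it reports no verdict.
Trained networks look in the newest picture that a camera, given by its name, has taken for a name from the list of things; names that differ only in an ending like _2 or _b are one class to them, and where a whole thing is asked for, a point or a joint stands for the part that bears it (a point fixed in the world has none). Each returns a list of dicts, best first, with "score" (0 to 1); they miss things now and then, are a little off and sometimes report something else, mostly with a low value. They report only what shows in the picture. A call takes as long as a camera call.
- spot_in(name, camera): "extent" ([centre column, centre row, width, height] in pixels, round what is visible of it).
- regions_of(name, camera): "region" (480x640 bool, what is visible of it) and "extent" ([centre column, centre row, width, height] in pixels, round what is visible of it).
The state is a dict: "t": time; "joint_pos": joint angles; "qvel": joint speeds; "effort": joint torques, N m; "tcp_pos": TCP position; "ee_rot": TCP orientation; "wrist_force": force on the tool from outside, world axes, zero at the start; "moment": the same for the moment, N m; "grip_width": finger opening in mm.
Only numpy, scipy, OpenCV 4.12 (cv2) and the standard library are available. Lean on these libraries where they do the work, as an engineer would, in place of code of your own. Each camera call takes 0.05 s, during which the arm holds its last target.

## Task

Take the strongbox key, the one with the broad head, out of the wooden bench block, put it into the lock on top of the steel strongbox and push it fully home; two discs in the cylinder stick and stop it on the way, so ease it past them with small twists to either side and never force it. Then turn it a quarter turn clockwise, to the stop, against the latch spring, and finish while still gripping the key and holding it turned, so that I can lift the lid. Leave the other key, the ring tray and the pliers where they are.

Things in the scene. Friction and masses are not known exactly. Their poses are not given: they have to be found in the camera images.
- key_head (a point): centre of the strongbox key's black plastic head: a flat slab 36 mm wide (key's y), 10 mm thick (key's x), 30 mm high (z, up from bit to head), to be gripped on its two flat sides. Below it a steel shank, 8 mm in diameter and 24.5 mm long, then a flat steel double bit 22 mm wide (y), 4 mm thick (x), 16.5 mm long. About 60 g. It stands upright in a slot of the bench block; works either way round
- key_tip (a point): centre of the lower end of the same key's bit, 56 mm below key_head along the key's z. At the start it stands on the floor of its slot, 14 mm below the top of the block, with 0.6 to 0.8 mm of play all round
- block: wooden bench block fixed to the bench, 62 (x) by 140 (y) by 40 mm high, origin at the centre of its underside. Two slots, long side along y, centred at y = -35 and +35 mm, hold a key each; which key is in which varies. A row of tiny burs between them stands 9 mm above its top
- other_key_head (a point): centre of the head of another key, not wanted, in the other slot: a small round black head 22 mm in diameter (axis along its x) and 10 mm thick on a longer shank. Its top is 63 mm above the block's top; that of the strongbox key is 57 mm above it. Leave alone
- strongbox: grey steel strongbox fixed to the bench, 220 deep (x) by 300 wide (y), 110 mm high, front towards -x, origin at the centre of its underside. On its front ledge is a steel lock case, 56 by 84 mm, whose top with the keyhole is 125 mm above the bench. The lid behind it lies flat, latched by a brass tongue that comes out of the case over its edge
- keyhole (a point): centre of the keyhole's mouth, level with the top of the lock case. z points up, straight out of the lock; y lies along the slot's long side; x towards the lid. The keyhole is a slot 26 (y) by 10 mm (x) through a 5 mm face plate, so the bit can twist in it up to 15 degrees either way. A brass ring around it, 43 mm wide, stands only 1.5 mm high
- discs (a point): centre of two flat brass discs inside the lock, 6 to 10 and 11 to 15 mm below the mouth, turning about z with friction, each with a slot 24 by 6 mm along y when in line. At the start one is 9 to 14 degrees out of line one way, the other as much the other way. The key drops through a disc only when twisted to within about 5 degrees of it; a disc the bit is in turns along with it
- plug_floor (a point): floor of the plug, 23 mm below the mouth on the lock's axis. The plug, from 16 mm below the mouth down, has the same 24 by 6 mm slot, in line with the keyhole at rest. The key is home when its tip stands on this floor: the bit is then just below the face plate and free to turn, and cannot be pulled out while turned
- plug (a joint): angle of the lock's plug (rad): 0 at rest, growing as the key is turned clockwise seen from above, stop at 1.5. A spring returns it (0.07 N m at rest, 0.14 at the stop; the discs add 0.04 each); the bit has about 5 degrees of play in it. Turning it draws the latch tongue back off the lid, 14 mm at the stop
- ring_tray: dark wooden ring tray 150 by 210 by 28 mm, lying loose on the bench, origin at the centre of its underside: leave alone
- pliers: small pliers with red grips, 155 mm long, lying loose on the bench, origin on the bench under the middle: leave alone

How it is judged:
By the outcome, as a careful person would: the job done as asked, in the order asked, and still so for the second after the job is handed in, while the arm keeps its last pose, push and grip.
It also fails if it takes over 54 s, if anything falls off the work surface, if the arm or the gripper's body presses on something with over 40 N, if the wrist force passes 120 N, or if a joint passes its speed limit or range.

## Working session

There is one attempt and no reset: what is moved stays moved. The work goes in short steps, each a Python script; the robot and the scene stay as the last script left them, time stands still between calls to the robot, and variables do not carry over. Pictures are saved under pics/ and viewed, and the job is handed in when it is done.

```bash
ls; mkdir -p pics; python3 - <<'E'
from station import *
import cv2
o=get_obs();print(o)
for n in ["scene","side","wrist"]:
    im=get_image(n);cv2.imwrite(f"pics/a_{n}.png",im[:,:,::-1])
    print(n,get_calibration(n))
    for k in ["key_head","key_tip","block","other_key_head","strongbox","keyhole"]:
        try:
            r=spot_in(k,n);print(k,[(round(d['score'],2),[round(float(v),1) for v in d['extent']]) for d in r[:3]])
        except Exception as e: print(k,e)
print(get_obs()['t'])
E
```

```text
pics
{'t': 0.0, 'joint_pos': array([-8.09146233e+01,  1.24772772e+01,  9.25282394e+01,  7.68631110e-04,
        7.51319076e+01, -6.42744493e+00]), 'qvel': array([ 0.08305058,  0.03480637, -0.01863521,  0.04336869,  0.02278487,
       -0.01149805]), 'effort': array([ 1.77334837e-04, -3.96851599e+01, -3.03852367e+01, -3.03685902e-04,
        9.54262388e-03,  7.01871073e-06]), 'tcp_pos': array([ 167.06710666, -601.41557809,  229.96482542]), 'ee_rot': array([-1.79983878e+02,  1.36477317e-01, -7.44873573e+01]), 'wrist_force': array([-0.43205182,  0.53234842, -0.65945245]), 'moment': array([-0.01450669,  0.02235621, -0.00929837]), 'grip_width': 85.64852109477364}
scene {'fx': 566.7333652163563, 'fy': 566.7333652163563, 'cx': 317.8142621809793, 'cy': 245.96478890990963, 'R': array([[ 0.34660648,  0.93800981,  0.0012396 ],
       [ 0.62932241, -0.23156222, -0.74184381],
       [-0.69556973,  0.25790798, -0.67057156]]), 't': array([-254.96947502, -276.96418897, 1734.54622833])}
key_head [(0.54, [129.1, 277.9, 18.1, 21.5])]
key_tip [(0.74, [131.3, 280.6, 21.4, 24.5])]
block [(0.86, [153.9, 293
[... 641 characters left out ...]
[311.4, 371.9, 7.5, 27.3])]
strongbox [(0.81, [326.1, 261.6, 114.2, 113.7])]
keyhole [(0.61, [326.3, 263.0, 112.0, 112.8]), (0.33, [316.6, 398.7, 39.1, 72.8])]
wrist {'fx': 371.64829954431775, 'fy': 371.64829954431775, 'cx': 315.37791651507064, 'cy': 239.81796617479034, 'mount': array([[ 9.99999370e-01, -2.68978132e-05,  1.12210181e-03,
         9.24776970e-01],
       [-2.88581156e-04,  9.59944603e-01,  2.80189714e-01,
        -7.00859258e+01],
       [-1.08469207e-03, -2.80189861e-01,  9.59943991e-01,
        -1.42916124e+02],
       [ 0.00000000e+00,  0.00000000e+00,  0.00000000e+00,
         1.00000000e+00]])}
key_head []
key_tip []
block []
other_key_head []
strongbox []
keyhole []
1.05
```

View pics/a_scene.png

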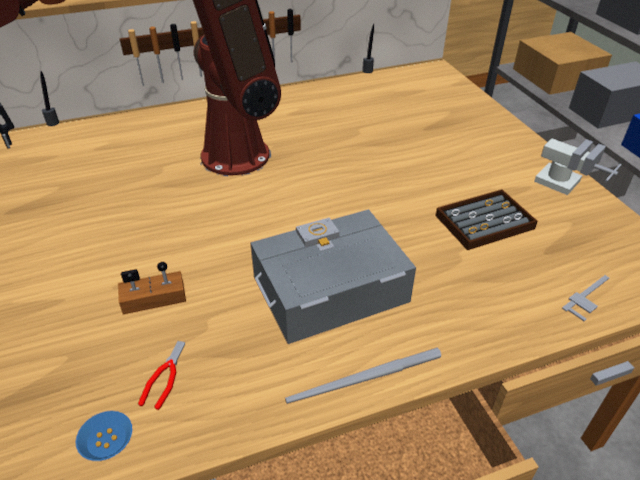

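View pics/a_side.png

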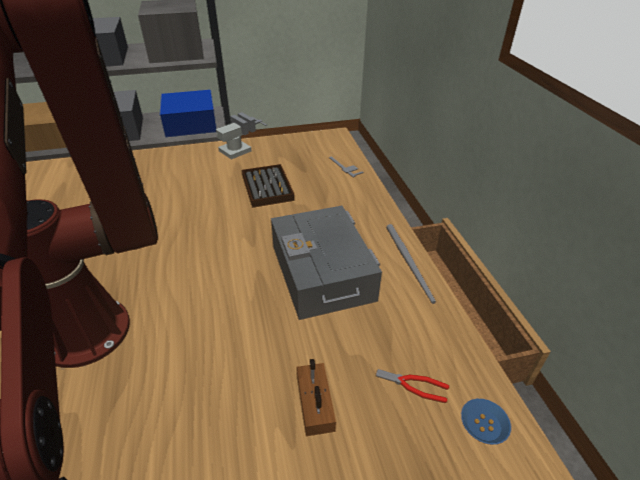

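View pics/a_wrist.png

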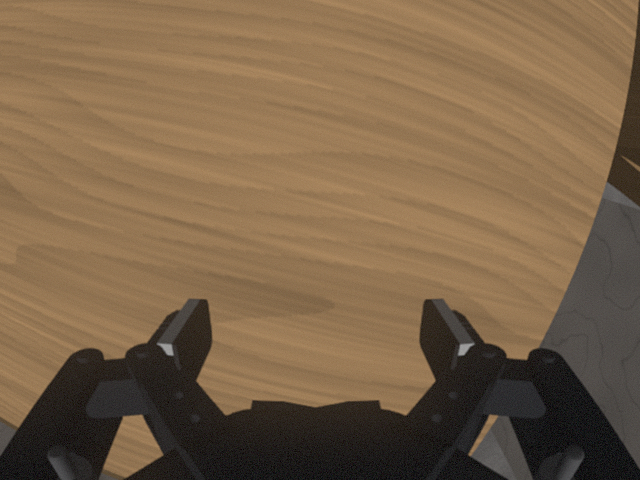

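```bash
cat > h.py <<'E'
from station import *
import station, cv2, numpy as np
from scipy.optimize import least_squares
from scipy.spatial.transform import Rotation as Ro
def K(c): return np.array([[c['fx'],0,c['cx']],[0,c['fy'],c['cy']],[0,0,1]])
def proj(n,X):
    c=get_calibration(n);p=np.atleast_2d(X)@c['R'].T+c['t'];return (p[:,:2]/p[:,2:])*[c['fx'],c['fy']]+[c['cx'],c['cy']]
def tri(pix):
    f=lambda X:np.concatenate([(proj(n,X)[0]-p) for n,p in pix.items()])
    r=least_squares(f,[500,-100,50]);return r.x,r.fun
def onplane(n,p,z):
    c=get_calibration(n);d=c['R'].T@[(p[0]-c['cx'])/c['fx'],(p[1]-c['cy'])/c['fy'],1];C=-c['R'].T@c['t']
    return C+d*(z-C[2])/d[2]
def toolpose(o): return Ro.from_euler('xyz',o['ee_rot'],degrees=True).as_matrix(),np.array(o['tcp_pos'])
def wray(p,o):
    c=get_calibration('wrist');v=(np.array(p,float)-[c['cx'],c['cy']])/c['fx'];th=np.hypot(*v)
    d=np.array([*(v/max(th,1e-9)*np.sin(th)),np.cos(th)]);M=c['mount'];R,t=toolpose(o)
    return R@M[:3,3]+t,R@M[:3,:3]@d
def wplane(p,o,z):
    C,d=wray(p,o);return C+d*(z-C[2])/d[2]
def wproj(X,o):
    c=get_calibration('wrist');M=c['mount'];R,t=toolpose(o)
    q=M[:3,:3].T@(R.T@(np.array(X)-t)-M[:3,3]);th=np.arctan2(np.hypot(q[0],q[1]),q[2]);u=q[:2]/np.hypot(q[0],q[1])
    return u*th*c['fx']+[c['cx'],c['cy']]
def save(name,im,box=None,s=1):
    if box: im=im[box[1]:box[3],box[0]:box[2]]
    cv2.imwrite(f'pics/{name}.png',cv2.resize(im[:,:,::-1],None,fx=s,fy=s,interpolation=cv2.INTER_CUBIC))
E
python3 - <<'E'
from h import *
print([n for n in dir(station) if not n.startswith('_')], getattr(station,'grasp_offset',None))
print(tri(dict(scene=(130,277),side=(318,399))))
print(tri(dict(scene=(162.5,267),side=(312,364))))
print(tri(dict(scene=(319,229.5),side=(297,243.5))))
print(onplane('scene',(319,229.5),125),onplane('side',(297,243.5),125))
a=cv2.imread('pics/a_scene.png')[:,:,::-1];b=cv2.imread('pics/a_side.png')[:,:,::-1]
save('b1',np.hstack([cv2.resize(a[240:340,100:200],(400,400)),cv2.resize(b[350:450,270:370],(400,400))]))
save('b2',np.hstack([cv2.resize(a[190:290,270:370],(400,400)),cv2.resize(b[200:300,260:360],(400,400))]))
E
```

```text
['Unreachable', 'get_calibration', 'get_image', 'get_obs', 'goto', 'grasp_offset', 'grip', 'move_j', 'move_l', 'regions_of', 'sign_off', 'solve_ik', 'spot_in', 'wait'] 18.700000000000003
(array([ 509.31996747, -354.81957643,   76.37779288]), array([-0.47790147,  0.59279067, -0.43693277, -0.53511239]))
(array([ 514.62465078, -282.16502013,   88.7554792 ]), array([-0.07213041,  0.09680439, -0.06981571, -0.09136576]))
(array([554.16196518,  69.01852479, 123.79703404]), array([-0.30281571,  0.55682177, -0.37757049, -0.63985946]))
[553.89854455  69.84468884 125.        ] [554.3645964  64.8377064 125.       ]
```

View pics/b1.png

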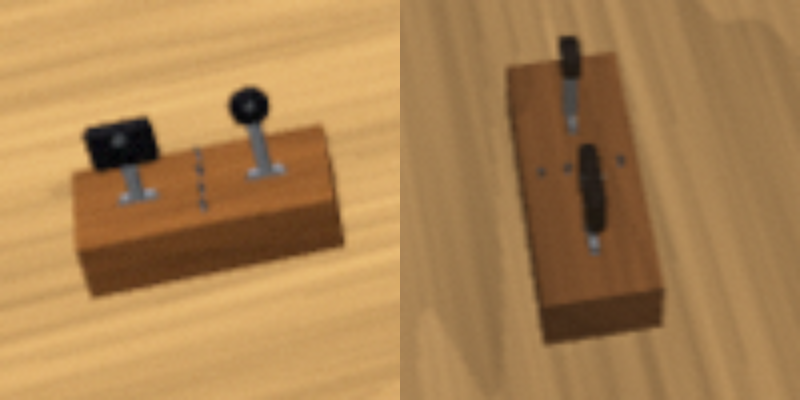

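View pics/b2.png

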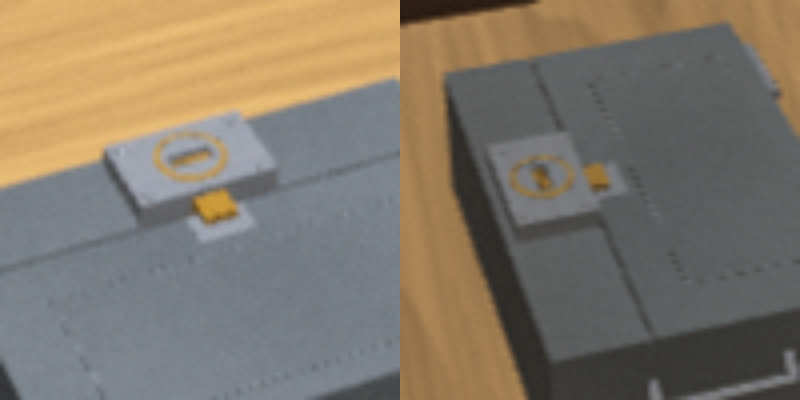

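```bash
python3 - <<'E'
from h import *
goto([554,67.5,236],[180,0,0])
o=get_obs();im=get_image('wrist');print(o['t'],o['tcp_pos'],o['ee_rot'],o['joint_pos'])
save('c_hole',im);np.save('c_hole.npy',im);np.save('c_o.npy',o,allow_pickle=True)
goto([509.5,-355,208],[180,0,0])
o=get_obs();im=get_image('wrist');print(o['t'],o['tcp_pos'],o['ee_rot'],o['joint_pos'])
save('c_key',im);np.save('c_key.npy',im);np.save('c_ok.npy',o,allow_pickle=True)
for k in ["key_head","other_key_head"]:
    r=spot_in(k,'wrist');print(k,[(round(d['score'],2),[round(float(v),1) for v in d['extent']]) for d in r[:3]])
E
```

```text
3.775 [554.18691996  66.65887072 235.99984657] [ 1.79984496e+02 -3.04212369e-03 -7.39755076e-02] [-3.37039793e-01  4.08509646e+00  1.01309336e+02 -1.60667309e-02
  7.46024552e+01 -2.58798339e-01]
5.3917 [ 510.05177106 -353.93561549  208.09009102] [-1.79971395e+02 -1.83872740e-02  6.98540526e-02] [-4.12482427e+01  1.30593484e+01  9.42503166e+01  3.52183070e-02
  7.26954147e+01 -4.13285786e+01]
key_head [(0.92, [315.9, 231.9, 16.6, 54.6])]
other_key_head [(0.78, [323.2, 136.8, 14.5, 35.1]), (0.56, [314.5, 232.1, 14.8, 54.5])]
```

View pics/c_hole.png

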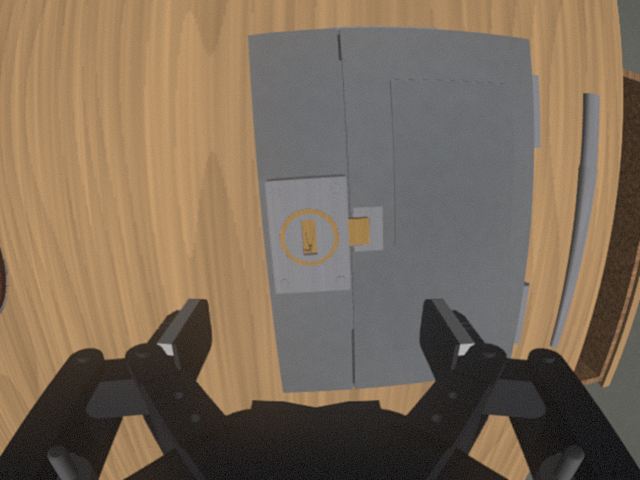

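View pics/c_key.png

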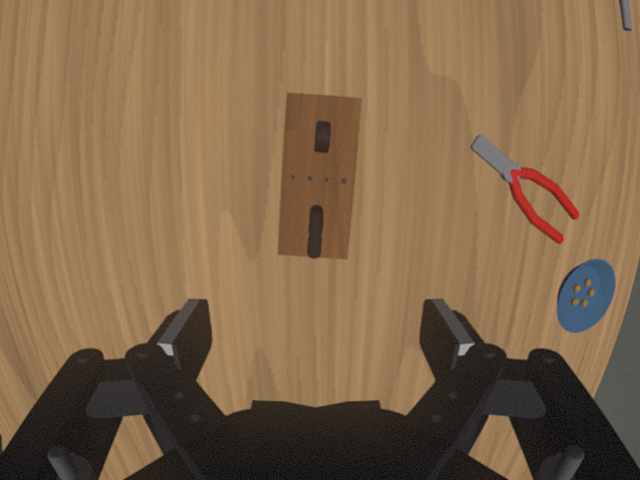

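```bash
python3 - <<'E'
from h import *
a=np.load('c_hole.npy');b=np.load('c_key.npy')
save('d_hole',a,(250,160,390,310),4)
save('d_key',b,(260,80,380,270),3)
E
```

```text
(no output)
```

View pics/d_hole.png

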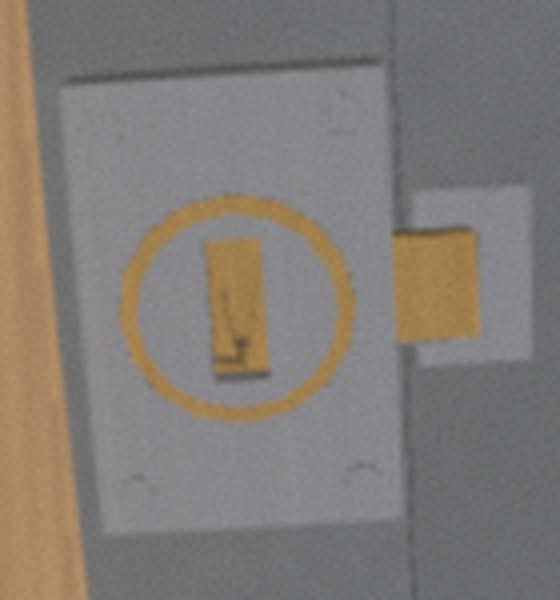

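View pics/d_key.png

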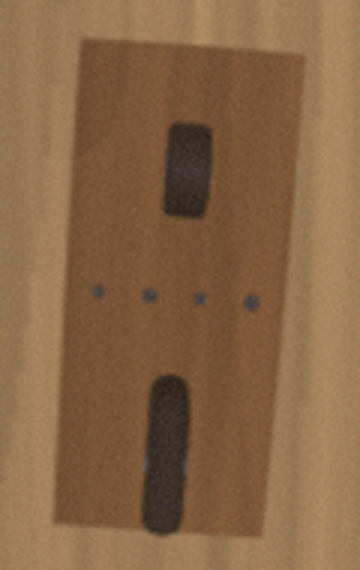

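```bash
python3 - <<'E'
from h import *
oh=np.load('c_o.npy',allow_pickle=True).item();ok=np.load('c_ok.npy',allow_pickle=True).item()
H=lambda p:wplane(np.array(p)/4+[250,160],oh,125)
Kk=lambda p,z:wplane((np.array(p)+.0)/3+[260,80],ok,z)
ang=lambda v:np.degrees(np.arctan2(-v[0],v[1]))
c=[H(p) for p in [(62,83),(385,65),(404,515),(105,533)]]
print('case',np.round(c,1).tolist(),np.mean(c,0),'sides',[round(float(np.linalg.norm(c[i]-c[(i+1)%4])),1) for i in range(4)])
print('yaw',ang(c[0]-c[3]),ang(c[1]-c[2]), [np.degrees(np.arctan2(*(c[i]-c[j])[1::-1])) for i,j in((1,0),(2,3))])
s=[H(p) for p in [(206,241),(263,239),(270,376),(215,378)]]
print('slot',np.mean(s,0),[round(float(np.linalg.norm(s[i]-s[(i+1)%4])),1) for i in range(4)],ang(s[0]-s[3]),ang(s[1]-s[2]))
r=[H(p) for p in [(119,309),(356,309),(237.5,196),(237.5,422)]];print('ring',np.mean(r[:2],0),np.mean(r[2:],0))
b=[Kk(p,40) for p in [(80,38),(305,54),(263,537),(54,522)]]
print('block',np.mean(b,0),[round(float(np.linalg.norm(b[i]-b[(i+1)%4])),1) for i in range(4)],ang(b[0]-b[3]),ang(b[1]-b[2]))
R=Ro.from_euler('z',ang(b[0]+b[1]-b[2]-b[3]),degrees=True).as_matrix();print('strong slot',np.mean(b,0)+R@[0,-35,0],'other',np.mean(b,0)+R@[0,35,0])
t,u=Kk((171,376),97),Kk((162,536),97);print('head',(t+u)/2,np.linalg.norm(t-u),ang(t-u))
E
```

```text
case [[519.1, 104.7, 125.0], [574.7, 107.6, 125.0], [580.1, 24.1, 125.0], [524.0, 20.4, 125.0]] [549.46618572  64.22438414 125.        ] sides [55.7, 83.7, 56.1, 84.4]
yaw 3.336103135570465 3.674730772584119 [np.float64(3.0057289296018403), np.float64(3.761748129001699)]
slot [549.38626192  64.06835415 125.        ] [10.0, 25.3, 9.9, 25.4] 3.0164504073385396 2.809167636038154
ring [549.17753984  64.14617066 125.        ] [549.19419408  63.68722228 125.        ]
block [ 511.86940583 -320.68922105   40.        ] [61.9, 139.9, 61.9, 139.4] -3.816211905199912 -3.804223483990243
strong slot [ 509.54359835 -355.61185869   40.        ] other [ 514.19521331 -285.76658341   40.        ]
head [ 509.4311116  -352.91320602   97.        ] 39.24154536186969 -3.017287879763197
```

```bash
python3 - <<'E'
from h import *
goto([509.4,-355,130],[180,0,-3.5])
move_l([509.4,-355,63.5],speed=80)
wait(0.1);o=get_obs();print(o['t'],o['tcp_pos'],o['ee_rot'],o['wrist_force'])
im=get_image('wrist');save('e1',im)
grip(30,20);o=get_obs();print(o['t'],o['grip_width'],o['wrist_force'])
im=get_image('wrist');save('e2',im)
save('e2s',get_image('scene'),(100,230,220,330),5)
E
```

```text
7.0333 [ 510.00298141 -355.5386946    64.40596821] [ 1.79938622e+02 -7.73929506e-02 -3.49798915e+00] [-0.60768178 -0.94370775 -0.63628728]
7.6583 29.99930717448835 [ 0.36186516 -0.76399111 -1.11113484]
```

View pics/e2.png

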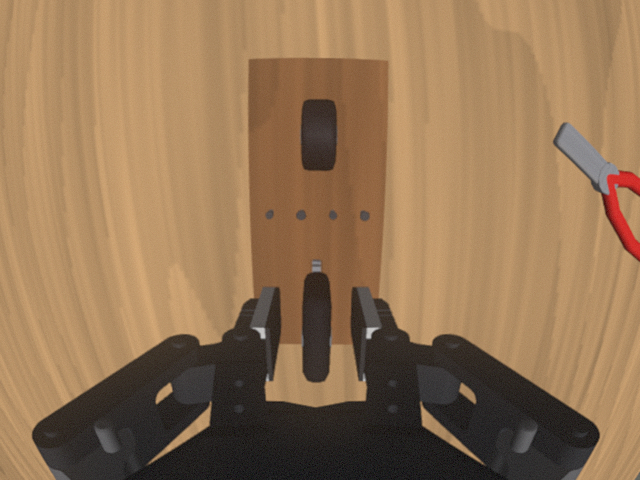

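View pics/e2s.png

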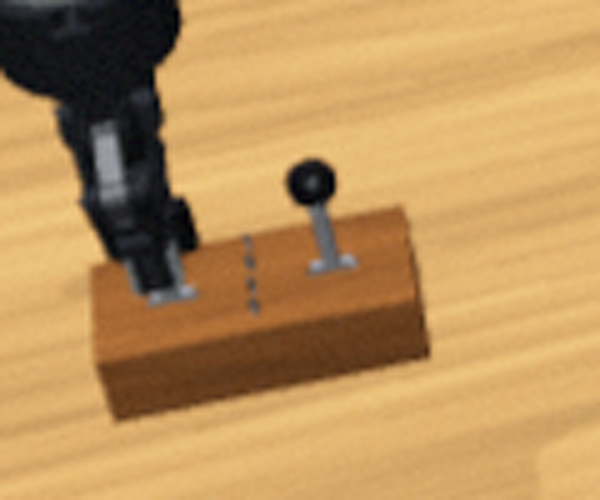

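```bash
python3 - <<'E'
from h import *
o=get_obs()
for y in (-18,18):
    for x in(-5,5):
        R,t=toolpose(o);print(y,x,wproj(np.array([509.7,-355.3,97])+Ro.from_euler('z',-3.5,degrees=True).as_matrix()@[x,y,0],o))
grip(5,20);o=get_obs();print(o['t'],o['grip_width'],o['wrist_force'],o['moment'],o['tcp_pos'])
grip(5,80);wait(.1);o=get_obs();print(o['t'],o['grip_width'],o['wrist_force'],o['moment'],o['tcp_pos'],o['ee_rot'])
im=get_image('wrist');save('f1',im);np.save('f1.npy',im);np.save('f1o.npy',o,allow_pickle=True)
E
```

```text
-18 -5 [304.37434819 386.16493525]
-18 5 [331.51250912 386.12707251]
18 -5 [302.9307438 299.4429017]
18 5 [333.71345791 299.42831588]
8.0583 9.6605788175013 [ 0.6943068   0.33150882 -0.30325524] [-0.02485652 -0.04119435  0.00729167] [ 509.4410558  -355.03442698   63.52540216]
8.375 8.971588216994151 [-0.5595466  -0.28226967  0.66975889] [-0.00414446 -0.03372947 -0.02401582] [ 509.49475872 -355.10031227   63.61707777] [ 1.79990791e+02 -1.30651068e-02 -3.50215852e+00]
```

View pics/f1.png

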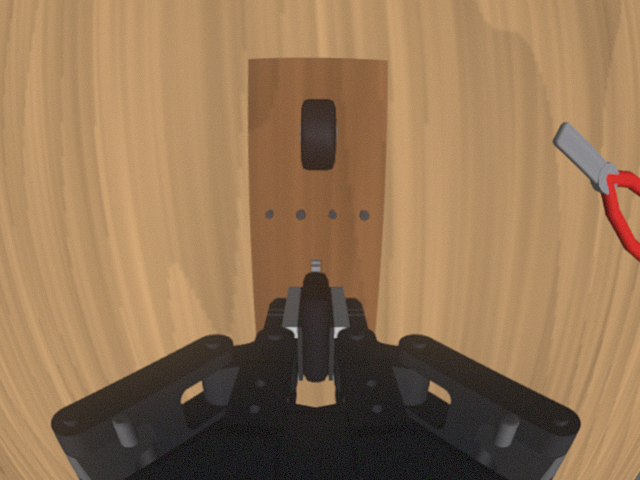

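```bash
python3 - <<'E'
from h import *
move_l([509.4,-355,75],speed=40)
o=get_obs();print(o['t'],o['grip_width'],o['wrist_force'])
move_l([509.4,-355,187],speed=150)
goto([549.3,64.0,182],[180,0,3.4])
wait(0.2)
o=get_obs();print(o['t'],o['tcp_pos'],o['ee_rot'],o['grip_width'],o['wrist_force'],o['moment'],o['joint_pos'])
im=get_image('wrist');save('g1',im)
np.save('g1.npy',im);np.save('g1o.npy',o,allow_pickle=True)
a=get_image('scene');b=get_image('side')
save('g2',np.hstack([cv2.resize(a[170:290,260:380],(400,400)),cv2.resize(b[180:280,250:350],(400,400))]))
E
```

```text
8.8667 8.69720383852697 [-1.37790663 -0.09820971 -0.99039628]
11.5167 [549.60712709  62.97288046 182.05121802] [ 1.79989651e+02 -8.54709583e-03  3.30500166e+00] 8.862089139231585 [ 0.46944925 -0.16414366 -0.457896  ] [ 0.04319608 -0.04961911  0.02101279] [-7.27730082e-01  6.47274664e+00  1.04788153e+02 -1.04329731e-02
  6.87298468e+01 -4.02894703e+00]
```

View pics/g1.png

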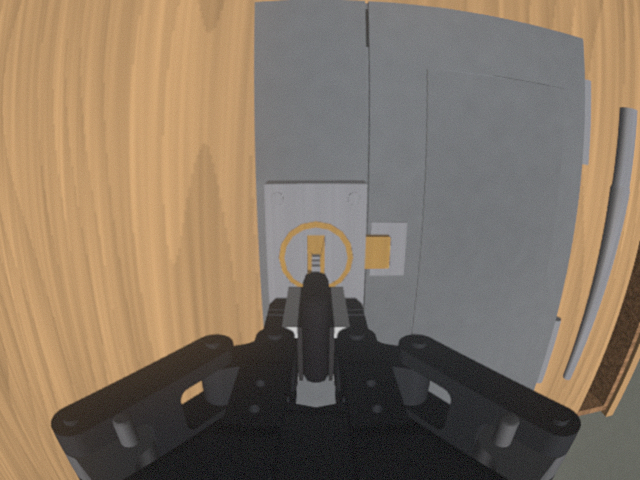

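View pics/g2.png

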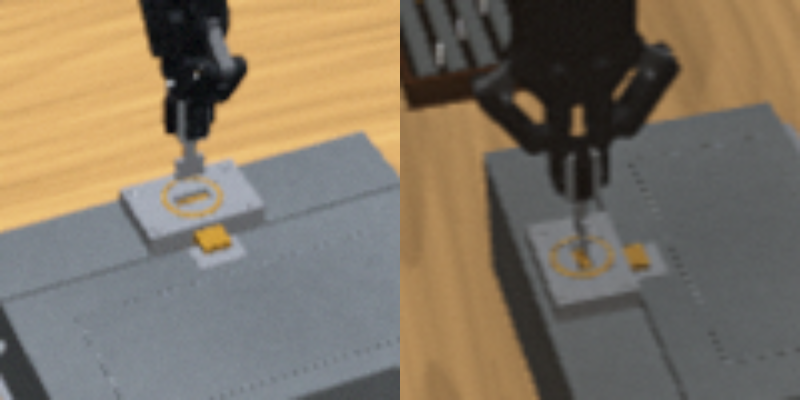

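```bash
python3 - <<'E'
from h import *
o0=np.load('g1o.npy',allow_pickle=True).item()
for i in range(6):
    o=get_obs();print(o['t'],np.round(o['tcp_pos'],2),np.round(o['ee_rot'],2),np.round(o['wrist_force'],1));wait(.03)
im=np.load('g1.npy')
hsv=cv2.cvtColor(im,cv2.COLOR_RGB2HSV);m=cv2.inRange(hsv,(12,120,100),(28,255,255))
m[:215]=0;m[292:]=0;m[:,:274]=0;m[:,358:]=0
ys,xs=np.nonzero(m);P=np.array([wplane((x,y),o0,126.5)[:2] for x,y in zip(xs,ys)])
rr=np.hypot(*(P-[549.3,64.1]).T);Q=P[(rr>17)&(rr<26)]
f=least_squares(lambda p:np.hypot(*(Q-p[:2]).T)-p[2],[549.3,64.1,20]);print(f.x,len(Q))
im=np.load('c_hole.npy');o1=np.load('c_o.npy',allow_pickle=True).item()
hsv=cv2.cvtColor(im,cv2.COLOR_RGB2HSV);m=cv2.inRange(hsv,(12,120,100),(28,255,255))
m[:205]=0;m[270:]=0;m[:,:277]=0;m[:,342:]=0
ys,xs=np.nonzero(m);P=np.array([wplane((x,y),o1,126.5)[:2] for x,y in zip(xs,ys)])
rr=np.hypot(*(P-[549.3,64.1]).T);Q=P[(rr>17)&(rr<26)]
f=least_squares(lambda p:np.hypot(*(Q-p[:2]).T)-p[2],[549.3,64.1,20]);print(f.x,len(Q))
E
```

```text
11.6667 [549.46  63.44 182.02] [180.    -0.     3.35] [ 0.  -0.5 -0.3]
11.7 [549.42  63.53 182.01] [-180.     -0.      3.35] [-0.2 -0.  -1.1]
11.7333 [549.38  63.61 181.99] [180.     0.     3.36] [ 0.2 -0.2 -0.7]
11.7667 [549.38  63.69 182.  ] [180.    -0.     3.37] [ 0.3 -0.  -1. ]
11.8 [549.35  63.76 181.99] [180.     0.     3.38] [ 0.6 -0.2 -1.2]
11.8333 [549.33  63.84 182.  ] [-180.      0.      3.38] [-0.  -0.  -0.7]
[548.82092495  64.47373307  19.28055046] 650
[548.75442551  64.41741591  19.2869031 ] 413
```

```bash
cat >> h.py <<'E'
X0,Y0,YAW=549.0,64.2,3.4
def st(tag=''):
    o=get_obs();print(tag,'t%.2f'%o['t'],'z%.2f'%o['tcp_pos'][2],'xy',np.round(o['tcp_pos'][:2],1),'yaw%.2f'%o['ee_rot'][2],'F',np.round(o['wrist_force'],1),'M',np.round(o['moment'],2),'g%.1f'%o['grip_width']);return o
E
python3 - <<'E'
from h import *
goto([X0,Y0,168],[180,0,YAW]);wait(.3);st('above')
for z in (162,158.5,157,156,155):
    move_l([X0,Y0,z],speed=25);wait(.1);o=st(z)
    if o['wrist_force'][2]>6: break
E
```

```text
above t12.42 z168.55 xy [549.4  64.2] yaw3.41 F [-0.4 -0.9 -0.7] M [-0.   -0.06  0.08] g9.2
162 t12.91 z161.91 xy [549.   64.2] yaw3.40 F [ 0.3  0.9 -1.1] M [ 0.   -0.01  0.04] g9.0
158.5 t13.30 z158.46 xy [549.   64.2] yaw3.40 F [ 0.  -0.2 -1.5] M [-0.01  0.   -0.01] g9.0
157 t13.65 z156.98 xy [549.   64.2] yaw3.40 F [ 0.2 -0.6 -1.3] M [-0.04 -0.    0.01] g8.8
156 t14.00 z156.40 xy [549.3  64.2] yaw3.40 F [ 0.1 -0.5  1.5] M [ 0.03  0.05 -0.05] g9.4
155 t14.35 z156.05 xy [549.5  64.2] yaw3.40 F [-1.2  0.2  4.9] M [ 0.03  0.26 -0.03] g8.9
```

```bash
python3 - <<'E'
from h import *
def sweep(z,seq,zdrop):
    for a in seq:
        goto([X0,Y0,z],[180,0,YAW+a]);wait(.08);o=st(a)
        if o['tcp_pos'][2]<zdrop or o['wrist_force'][2]<0: print('drop?');return a
        if abs(o['moment'][2])>.3 or o['wrist_force'][2]>15: return None
a=sweep(154.6,(5,8,11,13.5),155.3)
if a is None: a=sweep(154.6,(5,-5,-8,-11,-13.5),155.3)
print(a)
E
```

```text
5 t14.68 z156.34 xy [550.6  64.2] yaw8.40 F [-0.8  0.   5.5] M [-0.01  0.08  0.  ] g8.8
8 t15.02 z156.37 xy [550.6  64.2] yaw11.40 F [-0.1  0.9  6.3] M [-0.07  0.07  0.  ] g9.5
11 t15.35 z156.42 xy [550.7  64.2] yaw14.40 F [-0.7 -1.   5.4] M [-0.01  0.03 -0.03] g8.5
13.5 t15.68 z156.41 xy [550.5  64.1] yaw16.90 F [-0.3 -0.5  7. ] M [-0.11  0.07  0.02] g9.2
5 t16.03 z156.35 xy [550.6  64.1] yaw8.40 F [-0.5  0.2  5.7] M [-0.06  0.01 -0.06] g9.1
-5 t16.41 z156.23 xy [550.6  64.1] yaw-1.60 F [0.2 0.3 5. ] M [ 0.   -0.08  0.01] g9.2
-8 t16.74 z156.17 xy [550.6  64.2] yaw-4.60 F [ 0.2 -0.2  4.2] M [-0.05 -0.09 -0.02] g9.0
-11 t17.07 z153.77 xy [548.5  64.2] yaw-7.54 F [ 0.8  0.4 -0. ] M [ 0.05 -0.08 -0.  ] g9.3
drop?
-11
```

```bash
python3 - <<'E'
from h import *
def sweep(z,seq,zdrop):
    for a in seq:
        goto([X0,Y0,z],[180,0,YAW+a]);wait(.08);o=st(a)
        if o['tcp_pos'][2]<zdrop: print('drop?');return a
        if abs(o['moment'][2])>.3 or o['wrist_force'][2]>15: return None
move_l([X0,Y0,152],speed=20);wait(.1);st()
move_l([X0,Y0,150],speed=20);wait(.1);o=st()
if o['tcp_pos'][2]>150.4: print(sweep(149.7,(-5,0,5,8,11,13.5),150.2))
E
```

```text
t17.46 z151.62 xy [548.7  64.2] yaw-7.59 F [ 0.1 -0.9 -0.9] M [-0.01 -0.05 -0.02] g8.6
 t17.81 z151.40 xy [549.2  64.2] yaw-7.59 F [-1.   0.2  5.8] M [ 0.02  0.45 -0.06] g9.2
-5 t18.14 z151.26 xy [549.6  64.2] yaw-1.58 F [-0.9 -0.7  5.1] M [0.01 0.35 0.04] g9.1
0 t18.48 z150.86 xy [549.7  64.2] yaw3.26 F [-1.4 -0.5  6.4] M [ 0.05  0.33 -0.  ] g8.9
5 t18.81 z149.57 xy [549.5  64.2] yaw8.24 F [ 2.4 -0.6 -0.6] M [ 0.04 -0.4   0.08] g8.5
drop?
5
```

```bash
python3 - <<'E'
from h import *
move_l([X0,Y0,147.5],speed=20);wait(.1);st()
move_l([X0,Y0,145.5],speed=20);wait(.1);st()
for a in (3,0,-3,-6):
    goto([X0,Y0,145],[180,0,YAW+a]);wait(.1);o=st(a)
    if o['tcp_pos'][2]<145.6: print('drop');break
E
```

```text
t19.17 z147.25 xy [549.4  64.2] yaw8.37 F [ 3.7  0.3 -2.1] M [ 0.09 -0.73 -0.04] g9.2
 t19.52 z145.53 xy [549.4  64.2] yaw8.39 F [ 3.9  1.1 -1.6] M [ 0.06 -0.83 -0.03] g8.9
3 t19.87 z145.28 xy [549.3  64.3] yaw6.44 F [4.1 0.1 0.4] M [ 0.15 -0.79  0.11] g8.6
drop
```

```bash
sed -i 's/^X0,Y0,YAW=.*/X0,Y0,YAW=549.6,64.2,3.4/' h.py; python3 - <<'E'
from h import *
goto([X0,Y0,144.8],[180,0,YAW]);wait(.1);st()
for z in (142.5,140.5,139.5,138.5):
    move_l([X0,Y0,z],speed=20);wait(.1);o=st(z)
    if o['wrist_force'][2]>5: break
E
```

```text
t20.22 z144.77 xy [549.4  64.3] yaw3.47 F [3.2 0.9 0.2] M [ 0.07 -0.58  0.04] g9.3
142.5 t20.58 z142.06 xy [549.4  64.2] yaw3.41 F [ 3.   0.4 -2.2] M [ 0.06 -0.6  -0.  ] g9.0
140.5 t20.93 z140.19 xy [549.4  64.2] yaw3.40 F [ 2.3  1.1 -1.4] M [ 0.08 -0.61  0.03] g8.8
139.5 t21.28 z139.83 xy [549.5  64.2] yaw3.40 F [ 1.4 -0.1  2.9] M [ 0.1  -0.23 -0.01] g8.9
138.5 t21.63 z139.58 xy [549.7  64.2] yaw3.40 F [-0.5  0.4  5.9] M [0.1  0.1  0.01] g8.8
```

```bash
python3 - <<'E'
from h import *
grip(5,110)
move_l([X0,Y0,137.6],speed=20);wait(.15);st('push')
for a in (2,-3):
    goto([X0,Y0,137.6],[180,0,YAW+a]);wait(.12);st(a)
for a in (-10,-18,-26):
    goto([X0,Y0,137.6],[180,0,YAW+a]);wait(.1);o=st(a)
    if abs(o['moment'][2])>.35 : print('resist');break
E
```

```text
push t22.25 z139.57 xy [549.7  64.2] yaw3.41 F [-1.9  0.4 10.5] M [0.04 0.43 0.02] g8.5
2 t22.62 z139.60 xy [549.9  64.2] yaw5.40 F [-1.5 -0.   9.4] M [0.09 0.36 0.01] g8.5
-3 t22.98 z139.61 xy [549.8  64.2] yaw0.40 F [-2.4  0.3  9.1] M [0.04 0.36 0.  ] g8.5
-10 t23.33 z139.61 xy [549.6  64.2] yaw-6.57 F [-2.8 -0.5  9.9] M [0.07 0.52 0.07] g8.7
-18 t23.69 z139.61 xy [549.4  64.3] yaw-14.57 F [-3.   0.8 10.1] M [0.08 0.57 0.07] g8.5
-26 t24.05 z139.58 xy [549.2  64.3] yaw-22.57 F [-3.1  0.6 11. ] M [0.09 0.62 0.1 ] g8.5
```

```bash
python3 - <<'E'
from h import *
for a in (-36,-46,-56,-66,-74,-80,-85,-88,-91,-93):
    goto([X0,Y0,137.6],[180,0,YAW+a]);wait(.08);o=st(a)
    if abs(o['moment'][2])>.4 : print('resist');break
im=get_image('wrist');save('k1',im)
a=get_image('scene');b=get_image('side')
save('k2',np.hstack([cv2.resize(a[170:290,260:380],(400,400)),cv2.resize(b[180:280,250:350],(400,400))]))
E
```

```text
-36 t24.43 z139.59 xy [549.   64.4] yaw-32.58 F [-4.2  0.4 11.2] M [0.16 0.78 0.07] g8.3
-46 t24.80 z139.58 xy [548.8  64.5] yaw-42.57 F [-4.4  1.  12.4] M [0.17 0.8  0.14] g8.4
-56 t25.18 z139.61 xy [548.7  64.7] yaw-52.57 F [-5.1  1.3 11.5] M [0.33 0.88 0.11] g8.3
-66 t25.55 z139.59 xy [548.6  64.9] yaw-62.57 F [-5.3  1.9 12. ] M [0.35 0.92 0.09] g8.3
-74 t25.89 z139.61 xy [548.5  65.1] yaw-70.57 F [-4.4  1.6 12.7] M [0.39 0.93 0.1 ] g8.3
-80 t26.23 z139.57 xy [548.4  65.2] yaw-76.57 F [-5.3  2.9 11.6] M [0.49 1.   0.18] g8.6
-85 t26.56 z139.59 xy [548.5  65.3] yaw-81.57 F [-5.2  1.9 12.6] M [0.58 0.96 0.19] g8.7
-88 t26.89 z139.59 xy [548.4  65.4] yaw-84.56 F [-5.4  1.9 13.1] M [0.56 0.96 0.19] g8.2
-91 t27.23 z139.55 xy [548.4  65.4] yaw-87.57 F [-4.5  3.3 12.8] M [0.55 0.95 0.23] g8.3
-93 t27.56 z139.57 xy [548.4  65.5] yaw-89.56 F [-6.1  3.  12.5] M [0.68 0.99 0.17] g8.5
```

View pics/k1.png

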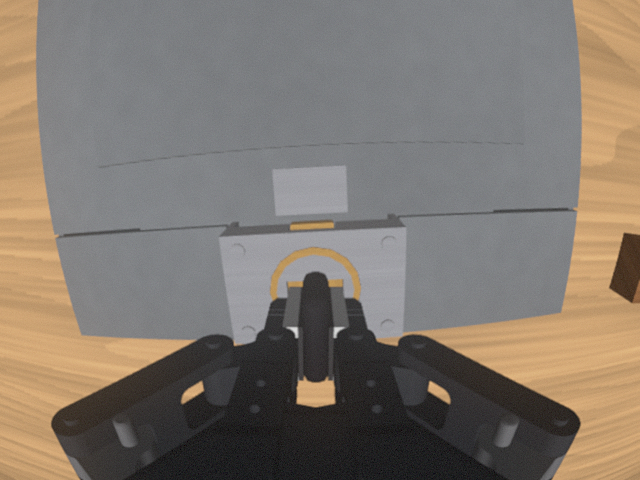

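View pics/k2.png

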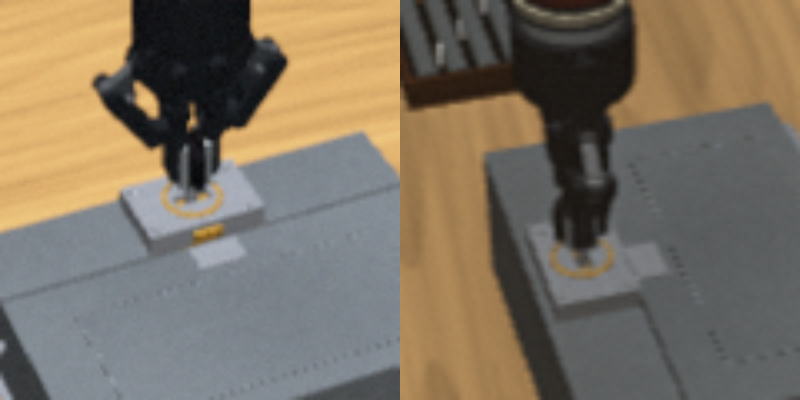

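```bash
python3 - <<'E'
from h import *
for a in (-95,-97,-99,-101,-103,-105):
    goto([X0,Y0,137.6],[180,0,YAW+a]);wait(.2);o=st(a)
    if abs(o['moment'][2])>.42 : print('stop');break
im=get_image('wrist');save('l1',im,(200,150,440,400),3)
E
```

```text
-95 t28.16 z139.57 xy [548.4  65.5] yaw-91.53 F [-5.   3.2 12.2] M [0.63 0.92 0.35] g8.5
-97 t28.61 z139.58 xy [548.4  65.5] yaw-93.47 F [-5.   3.5 11.7] M [0.72 0.97 0.51] g8.6
stop
```

View pics/l1.png

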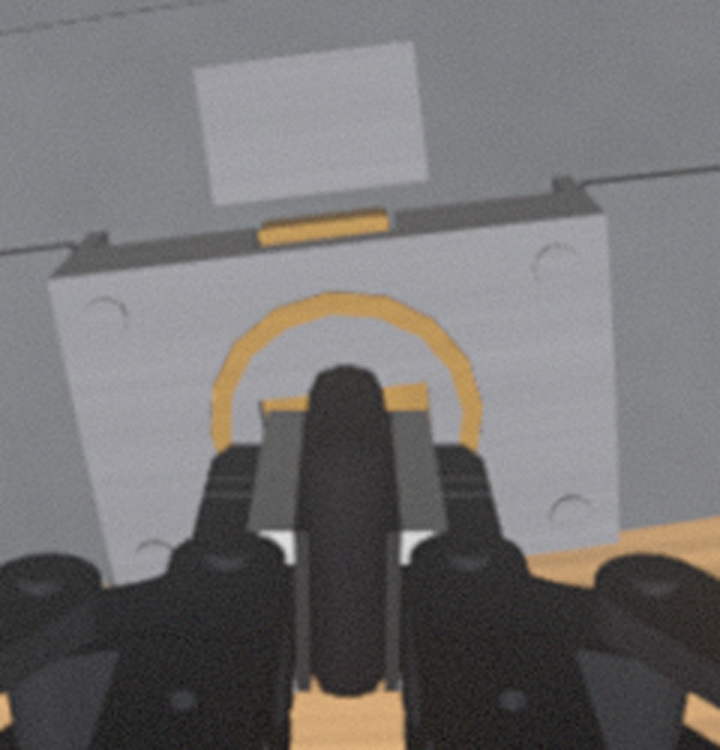

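```bash
python3 - <<'E'
from h import *
wait(.6);st()
wait(.4);st()
sign_off()
E
```

```text
t29.26 z139.60 xy [548.4  65.6] yaw-93.47 F [-5.8  3.1 11.7] M [0.67 0.95 0.57] g8.8
 t29.66 z139.58 xy [548.4  65.6] yaw-93.47 F [-4.6  3.4 12.6] M [0.68 0.95 0.62] g8.5
the job is handed in; nothing more can be done
```

The strongbox key is fully home in the lock and turned clockwise to the stop. I handed the job in at 29.7 s with the arm still gripping the key and holding it turned.

- **Insertion:** The first disc let the key through at about −11° and the second at about +5°. The push down was 7 N at most at the discs and about 10–13 N on the floor while turning.
- **Home:** The tool height levelled off at 139.6 mm when the key met the floor, where I expected 139.2–139.6 mm. The key then turned well past the 15° limit of the face plate, which it could not do unless it was home.
- **Turned to the stop:** The wrist turned about 97°. The twisting moment stayed near 0.2 N m against the spring, then rose to 0.5–0.6 N m over the last few degrees.
- **Latch:** The last picture shows the brass tongue drawn back flush with the lock case, off the lid.
- **Hold:** Position, angle and grip stayed steady over the last second. The moment crept from 0.51 to 0.62 N m.
- **Other things:** I did not touch the other key, the ring tray or the pliers, but I took no last picture to check them.

The plug angle itself cannot be read, so the stop is judged from that rise in moment and from the tongue. No check failed.

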